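# Load the shaker crate and push it up onto its bed

## Robot

A 6-joint arm with a two-finger parallel gripper is mounted at the origin on the work surface. World frame = base frame: x ahead of the robot, y to its left, z up, the work surface at z = 0. Lengths are in mm, angles in rad, forces in N, time in s.
With the tool pointing down it reaches from about 350 to 775 mm from the base axis. Payload 5.5 kg.
Tool frame: the origin (TCP) lies at the very end of the fingers, on their centre line; the grasp point (between the pads) lies 19 mm behind it; z points along the fingers, y is the direction in which the jaws open and shut (so a half turn about z gives the same grasp; the last joint's range is limited). The gripper opens to 85 mm and grips with 20 to 120 N. Pads are 22 mm wide; open, the fingers measure 114 mm over their backs; the gripper's body (76 mm by 85 mm) begins 54 mm behind the grasp point. The pads swing forward as they close: fully open they stand 13 mm farther back than shut.
Start: joints at [1.173, 0.313, 0.046, 1.304, 0, 1.431], TCP at [146.622, 556.034, 231.323] pointing down, gripper open.
Joint ranges: [-2.76, 2.76], [-0.86, 1.69], [-1.03, 1.26], [-2.2, 2.34], [-1.47, 1.5], [-3.14, 3.14]. Speed limits (rad/s): [2.57, 2.57, 3.14, 3.14, 3.14, 3.14].

## Interface

Orientations are given as a unit quaternion [x, y, z, w].
In Python, from plant import env gives the robot as it stands.
- The arm moves only by the shell command python3 -m handwheel 'ROWS' [FORCE]. ROWS is JSON, a list of rows, each a list of 7 numbers: the turn, a rotation vector about the tool's x, y, z in degrees, then the shift along the tool's x, y, z in cm, then the closure, from 0 (fully open) to 1 (shut). A call has 1 to 10 rows; each row shifts and turns the commanded pose from where the row before left it, along the tool's axes as they then stand; what a row does not reach is not made up. A row lasts 1/10 s, in which the tool goes at most 50 mm and 8.59 degrees, less where a joint would pass 70% of its speed; a pose out of reach is approached as far as the arm can. A call is refused whole if a number of a shift passes 5 or a number of a turn 8.59, either way. A call with a gripper value outside its range is refused whole. The fingers move at their own pace and stop on an object; FORCE is the grip in N (left out, the last holds). Time passes only in rows, so rows that do not move let the fingers close. It gives the time, the measured TCP pose, the force and the opening at its end, in the units of the state.
- env.read_state(): the state, without advancing time (a new reading comes with each control period).
- env.snapshot(name): name is "side" or "top" or "wrist"; returns the picture (420x560x3 uint8, blue, green, red); there is no depth.
- env.camera_params(name): a dict with "mtx" (3x3 intrinsics, pixels), "rvec" (rotation vector, rad) and "tvec" (3), from world to camera coordinates, as OpenCV has them. Camera axes: x right, y down, z forward; pixel columns grow to the right and rows downward; lengths in mm; the calibration is good to about 2 mm. The wrist camera is an equidistant fisheye: a pixel r from the principal point sees the ray r / f radians off the axis. A picture is of the moment at which its call begins: read the wrist's pose just before it. camera_params takes no time and is no camera call; for the wrist camera it gives the pose at the moment of the call.
- env.sign_off(): hands the job in, once; it reports no verdict.
The state is a dict: "clock": time; "joint_pos": joint angles; "qd": joint speeds; "tau": joint torques, N m; "tcp_pos": TCP position; "tcp_rot": TCP orientation; "contact_force": force on the tool from outside, world axes, zero at the start; "ft_torque": the same for the moment, N m; "grip_width": finger opening in mm.
Only numpy, scipy, OpenCV 4.12 (cv2) and the standard library are available. Lean on these libraries where they do the work, as an engineer would, in place of code of your own. Each camera call takes 0.05 s, during which the arm holds its last target.

## Task

Stand the small loose tin upright in the empty pocket of the two-pocket crate while the crate is still down on the bench. Then push the crate by its rear roller bar up the ramp, without lifting it, over the steel lip and onto the shaker bed until its rear edge drops down behind the lip and it lies flat, with both tins still standing in their pockets. Leave the squat tin and the bare test panel where they lie, and let go of everything.

Things in the scene. Friction and masses are not known exactly. Their poses are not given: they have to be found in the camera images.
- dock: Fixed metal shaker dock: ramp, lip, bed. x points uphill (push direction), y across, z up; origin on the bench plane, on the centre line, under the lip's inner (bed side) face. All sizes in mm. Side rails 84 apart inside, 14 above the ramp face, tops at z=50 along lip and bed. Behind the bed a grey housing, x=161 to 291, 170 wide, 80 high.
- ramp_foot (a point): Middle of the ramp's foot on the bench (dock x=-133, z=0). The ramp, 130 wide, rises straight from here to z=36 at dock x=-8 (16 degrees). Between dock x=-131 and -95 the rails form a funnel narrowing from 124 to 84 mm, which squares up a crate that enters a little crooked.
- lip (a point): Middle of the lip's inner top edge (dock x=0, z=36 mm). The lip's flat steel top runs from dock x=-8 to 0; behind it is a 12 mm drop to the bed.
- bed (a point): Centre of the flat bed (dock x=73, z=24 mm). The bed is 146 mm long, dock x=0 to 146, and ends at an upright back stop (top z=64). It is 10 mm longer than the crate; the crate's rear edge drops behind the lip just before its front meets the stop, and its origin then lies at dock x=68 to 78.
- crate: Loose open aluminium crate, 136 mm long in x (+x end goes uphill first), 72 mm wide, 0.3 kg; origin at the centre of its underside. Walls, floor, divider 4 mm; walls and divider 22 mm high, rear wall (x=-68) 40 mm. It starts on the bench 10 to 55 mm short of the ramp's foot, up to 12 mm off line and 0.12 rad crooked. Pushing it up takes 5 to 12 N; let go on the ramp it stays.
- empty_pocket (a point): Centre of the floor of the crate's rear, empty pocket (crate x=-33, y=0, z=4 mm), 62 mm long by 64 mm wide inside. The front pocket, the same, is at x=+33. Axes as the crate's.
- push_bar (a point): Rearmost point, in the middle, of the black push bar across the back of the crate's rear wall: a freely turning roller 12 mm thick, 60 mm long, axis at z=32 mm; push here. This point is at crate x=-82, y=0, z=32 mm. Axes as the crate's. When the crate's middle has passed the lip it tips nose down onto the bed and the bar rises some 25 mm, then falls as the rear drops in.
- tin: The tin to load: small closed cylindrical tin with a paper band, 52 mm across, 58 mm high, about 0.16 kg, standing on the bench. Origin at the centre of its underside, z along its axis.
- tin_aboard: Tin of the same size (52 mm across, 58 mm high) already standing in the front pocket of the crate. Origin at the centre of its underside, z along its axis.
- squat_tin: Bystander: wider and lower tin, 68 mm across, 36 mm high, standing near the loose tin (the two may swap places). Origin at the centre of its underside.
- test_panel: Bystander: aluminium test panel 150 x 100 x 4 mm lying flat at the far side. Origin at the centre of its underside.
Mind the look-alikes: they are no part of the job. Leave any purple look-alike of the tin_aboard alone.

How it is judged (in metres and radians):
On the way, in this order (a step that is already met when the one before it is completed fails the run):
1. the loose tin stands upright and released in the crate's empty rear pocket while the crate is still in front of the ramp, flat on the bench (x of tin in the frame of crate between -0.042 and -0.024 m and y of tin in the frame of crate between -0.01 and 0.01 m and z of tin in the frame of crate between -0.002 and 0.01 m and angle between tin's own z axis and vertical below 0.12 rad and contact force between the fingers and tin below 0.3 N and x of crate in the frame of dock below -0.17 m and angle between crate's own z axis and vertical below 0.05 rad and height (world z) of crate below 0.01 m), for 0.2 s.
2. the crate, with the tin in it, rides up the ramp, tilted with it and resting on it (x of crate in the frame of dock between -0.15 and -0.005 m and angle between crate's own z axis and vertical between 0.2 and 0.36 rad and contact force between crate and dock above 0.5 N and distance between tin and empty_pocket below 0.02 m), for 0.15 s.
At the end, for the whole second after the job is handed in: The crate lies flat (within 0.05 rad) and at rest on the shaker bed behind the lip: underside within 4 mm of the bed, origin 64 to 82 mm uphill of the lip's inner face, within 10 mm of the centre line. The loose tin stands upright in the rear pocket and the other tin in the front pocket (x of crate in the frame of dock between 0.064 and 0.082 m and y of crate in the frame of dock between -0.01 and 0.01 m and z of crate in the frame of dock between 0.02 and 0.028 m and angle between crate's own z axis and vertical below 0.05 rad and x of tin in the frame of crate between -0.042 and -0.024 m and y of tin in the frame of crate between -0.01 and 0.01 m and z of tin in the frame of crate between -0.002 and 0.01 m and angle between each of tin, tin_aboard's own z axis and vertical below 0.12 rad and x of tin_aboard in the frame of crate between 0.024 and 0.042 m and y of tin_aboard in the frame of crate between -0.01 and 0.01 m and z of tin_aboard in the frame of crate between -0.002 and 0.01 m and linear speed of crate below 0.02 m/s and linear speed of tin below 0.03 m/s); the robot touches nothing.
It fails at once if the crate is lifted (underside centre more than 65 mm above the bench; pushing never takes it above about 45 mm) (height (world z) of crate above 0.065 m).
It fails at once if a tin is tipped over (more than 0.7 rad) (angle between any of tin, tin_aboard's own z axis and vertical above 0.7 rad).
It fails at once if the squat tin or test panel is moved more than 20 mm (distance of any of squat_tin, test_panel from where it was at the start of the episode above 0.02 m).
It also fails if it takes over 61 s, if anything falls off the work surface, if the arm or the gripper's body presses on something with over 40 N, if the wrist force passes 120 N, or if a joint passes its speed limit or range.

## Working session

There is one attempt and no reset: what is moved stays moved. The work goes in short steps, Python scripts to look and compute and a shell command to move; the robot and the scene stay as the last step left them, time stands still between calls to the robot, and variables do not carry over. Pictures are saved under pics/ and viewed, and the job is handed in when it is done.

```bash
ls; mkdir -p pics; python3 - <<'E'
from plant import env
import cv2
s=env.read_state(); print(s)
for n in("side","top","wrist"):
    print(n,env.camera_params(n)); cv2.imwrite(f"pics/{n}0.png",env.snapshot(n))
E
```

```text
pics
{'clock': 0.0, 'joint_pos': array([ 1.17340677e+00,  3.13998745e-01,  4.49635282e-02,  1.30357636e+00,
       -7.21668023e-06,  1.43118203e+00]), 'qd': array([ 0.00293935, -0.00039151, -0.00130685,  0.00055315, -0.00168751,
       -0.00010058]), 'tau': array([-1.56023791e-03, -4.80629361e+01,  2.98530543e+01,  1.94664480e-02,
       -1.78776868e-04, -4.56460789e-07]), 'tcp_pos': array([146.40532634, 555.52304526, 230.40348031]), 'tcp_rot': array([ 1.28531020e-01,  9.91705074e-01, -8.76060667e-04, -2.37302141e-04]), 'contact_force': array([-0.78146746,  0.84499606,  0.7096059 ]), 'ft_torque': array([ 0.01314644, -0.0182815 , -0.02718863]), 'grip_width': 85.47144653598059}
side {'mtx': array([[395.76960911,   0.        , 275.26110373],
       [  0.        , 395.76960911, 207.14712195],
       [  0.        ,   0.        ,   1.        ]]), 'rvec': array([ 2.27624512, -0.15373068,  0.0992625 ]), 'tvec': array([-549.87774211,   16.43101385,  835.18426174])}
top {'mtx': array([[526.89563906,   0.        , 281.33349737],
       [  0.        , 526.89563906, 206.68884575],
       [  0.        ,   0.        ,   1.        ]]), 'rvec': array([ 2.10018304, -2.15974048,  0.19302693]), 'tvec': array([ -84.21995339,  551.44396666, 1226.10436513])}
wrist {'mtx': array([[325.1922621 ,   0.        , 275.2288551 ],
       [  0.        , 325.1922621 , 205.49133925],
       [  0.        ,   0.        ,   1.        ]]), 'rvec': array([-2.31523639, -1.78325871, -0.2356921 ]), 'tvec': array([-575.0944164 ,  -32.50253919,  378.0849575 ])}
```

View pics/side0.png

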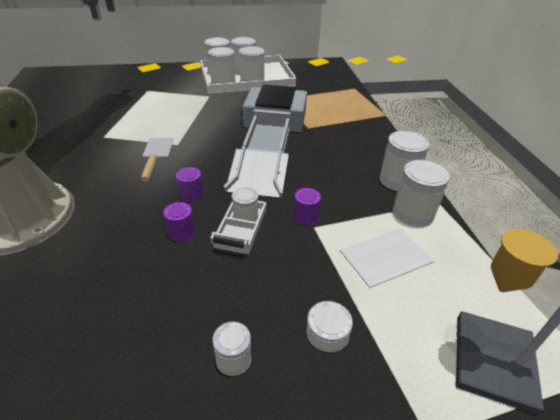

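View pics/top0.png

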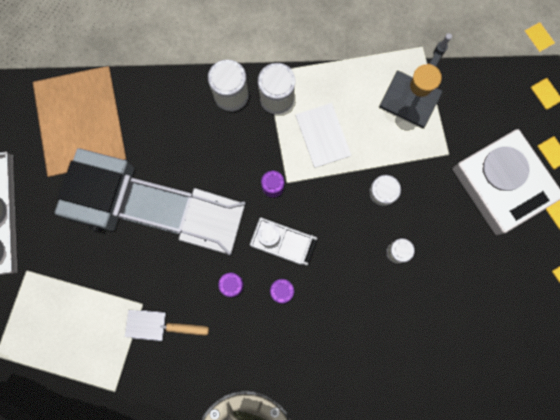

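View pics/wrist0.png

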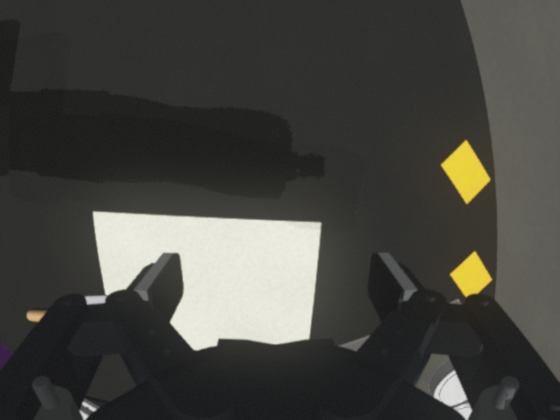

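```bash
cat > h.py <<'E'
import cv2, numpy as np
from plant import env
P={n:env.camera_params(n) for n in("side","top")}
def ray(n,uv):
    p=P[n];R=cv2.Rodrigues(p["rvec"])[0];K=p["mtx"]
    d=R.T@np.linalg.inv(K)@np.array([uv[0],uv[1],1.]);c=-R.T@p["tvec"];return c,d
def cast(n,uv,z):
    c,d=ray(n,uv);return (c+d*(z-c[2])/d[2])[:2]
def proj(n,pts):
    p=P[n];return cv2.projectPoints(np.array(pts,float).reshape(-1,1,3),p["rvec"],p["tvec"],p["mtx"],None)[0].reshape(-1,2)
E
python3 - <<'E'
from h import *
a=cv2.imread("pics/top0.png");b=cv2.imread("pics/side0.png")
cv2.imwrite("pics/top0c.png",cv2.resize(a[160:320,40:340],(800,427),interpolation=cv2.INTER_CUBIC)) 
cv2.imwrite("pics/top0d.png",cv2.resize(a[165:275,235:425],(760,440),interpolation=cv2.INTER_CUBIC))
cv2.imwrite("pics/side0c.png",cv2.resize(b[80:260,150:350],(660,594),interpolation=cv2.INTER_CUBIC))
g=a.min(axis=2)
for r,th in (((365,170,410,210),120),((380,230,425,270),120)):
    x0,y0,x1,y1=r;m=(g[y0:y1,x0:x1]>th).astype(np.uint8)
    c=max(cv2.findContours(m,0,1)[0],key=cv2.contourArea);(u,v),rad=cv2.minEnclosingCircle(c)
    print(u+x0,v+y0,rad,cv2.boundingRect(c),[cast("top",(u+x0,v+y0),z) for z in(36,58)])
E
```

```text
385.5862064361572 189.0 14.722784996032715 (6, 5, 30, 29) [array([ 588.26848266, -357.35066793]), array([ 583.68426047, -352.74986931])]
402.1470584869385 249.6176471710205 12.114391326904297 (11, 9, 24, 23) [array([ 438.00214597, -387.86473355]), array([ 436.02456695, -382.73461292])]
```

View pics/top0c.png

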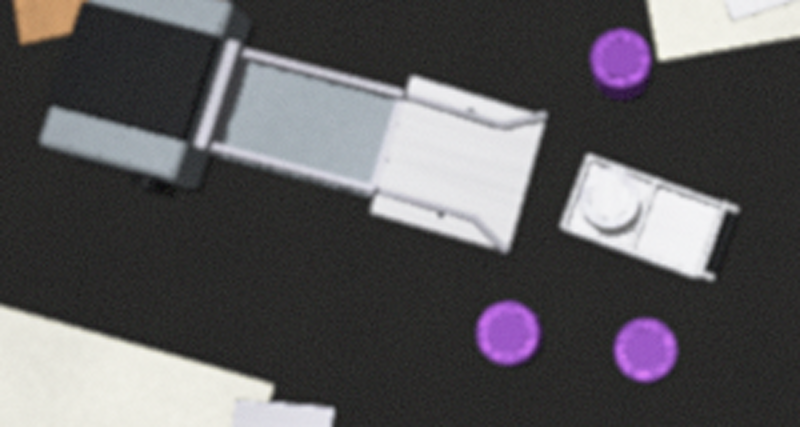

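View pics/top0d.png

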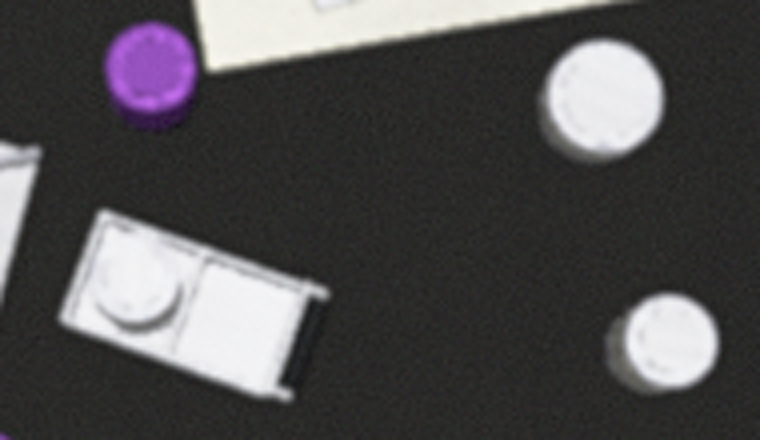

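View pics/side0c.png

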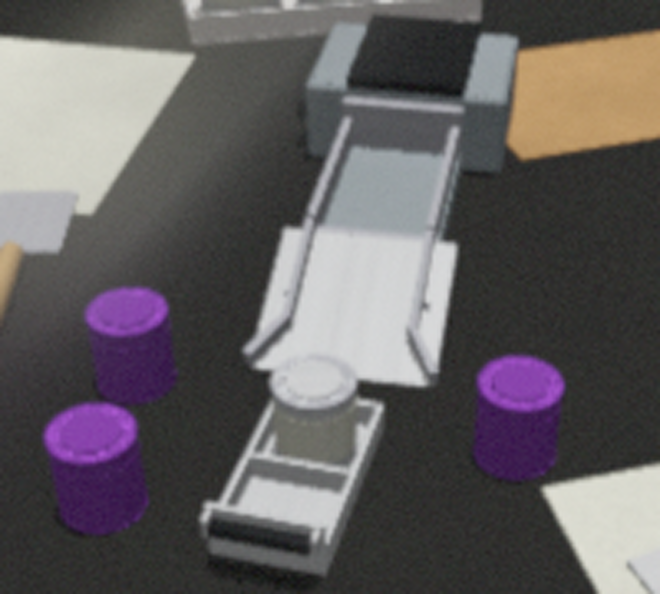

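```bash
cat >> h.py <<'E'
def C(p): return ((p[0]+.5)*3/8-.5+40,(p[1]+.5)*3/8-.5+160)
def D(p): return ((p[0]+.5)/4-.5+235,(p[1]+.5)/4-.5+165)
def S(p): return ((p[0]+.5)/3.3-.5+150,(p[1]+.5)/3.3-.5+80)
E
python3 - <<'E'
from h import *
np.set_printoptions(precision=1,suppress=True)
T=lambda f,p,z:cast("top",f(p),z)
s=lambda p,z:cast("side",S(p),z)
ang=lambda v:np.arctan2(v[1],v[0])
print("rails",[T(C,p,50) for p in((218,148),(372,190),(245,52),(405,93))])
a=[T(C,p,50) for p in((218,148),(372,190),(245,52),(405,93))]
print(ang(a[0]-a[1]),ang(a[2]-a[3]))
print("foot top",T(C,(547,112),0),T(C,(508,250),0),"side",s((258,367),0),s((433,384),0))
print("lip top", T(C,(404,96),36),T(C,(374,188),36),"side",s((310,229),36),s((430,235),36))
f=[T(D,(101,211),22),T(D,(60,321),22)]; r=[T(D,(318,300),32),T(D,(290,388),32)]
print("crate front",f,"roller",r, "dirs",ang(np.mean(f,0)-np.mean(r,0)), ang(f[1]-f[0])-1.5708,ang(r[1]-r[0]), np.linalg.norm(np.mean(f,0)-np.mean(r,0)))
fs=s((382,404),22); print("crate side view: front right",fs,"roller ends",s((208,528),32),s((310,540),32), "rear bottom",s((215,557),0),s((322,573),0))
print("aboard tin top",T(D,(138,275),62), s((314,381),62))
print("tin top",T(D,(671,341),58),cast("side",(232,336),58),cast("side",(330,317),36))
for p in ((621,58),(508,332),(645,349)): print("purple",T(C,p,58))
E
```

```text
rails [array([538.6, 286.3]), array([496.5, 146.9]), array([627.1, 263.9]), array([584.7, 117.4])]
1.277016161369141 1.289109468977133
foot top [573.   -8.3] [443.7  29.9] side [449.5  29.2] [568.1  -4. ]
lip top [584.8 120.7] [500.2 147.8] side [496.8 146.2] [585.4 127.9]
crate front [array([528.5, -46.2]), array([461.2, -19.8])] roller [array([ 468.6, -177. ]), array([ 415.8, -158. ])] dirs 1.1977838735667699 1.196314166352834 2.7968889114399818 144.45597959453437
crate side view: front right [527.1 -47.2] roller ends [ 412.8 -157. ] [ 469.9 -173.7] rear bottom [ 414.5 -149.6] [ 476.2 -170.3]
aboard tin top [483.  -68.8] [482.1 -67.8]
tin top [ 435.4 -383.2] [ 436.7 -380.5] [ 590.1 -353.9]
purple [610. -80.]
purple [366.4  25.3]
purple [348.3 -94.5]
```

```bash
python3 -m handwheel '[[0,0,-8.34,0,0,0,0],[0,0,-8.34,0,0,0,0],[0,0,-8.34,0,0,0,0],[0,0,-8.34,0,0,0,0],[0,0,-8.34,0,0,0,0],[0,0,-8.34,0,0,0,0],[0,0,-8.34,0,0,0,0],[0,0,-8.34,0,0,0,0],[0,0,-8.34,0,0,0,0],[0,0,-8.34,0,0,0,0]]' 30
cat >> h.py <<'E'
from scipy.spatial.transform import Rotation as Ro
def go(*pts):
    s=env.read_state();R=Ro.from_quat(s["tcp_rot"]);p=s["tcp_pos"]
    y=R.apply([0,1,0]);z=R.apply([0,0,1])
    print("tcp",p.round(1),"yang",round(float(np.arctan2(y[1],y[0])),4),"z",z.round(3),"q6",s["joint_pos"][5].round(2),"F",s["contact_force"].round(1),"w",round(s["grip_width"],1),"t",round(s["clock"],2))
    for q in pts:
        q=np.array(q,float);d=R.inv().apply(q-p)/10;print("delta cm",d.round(2),"rows>=",np.linalg.norm(d)/5);p=q
E
python3 - <<'E'
from h import *
go((480,250,230),(520,0,230),(436,-382,200),(436,-382,27))
E
```

```text
clock: 1.15
tcp_pos: [146.5, 555.8, 230.9]
tcp_rot: [-0.566, 0.824, -0.0, -0.0]
contact_force: [0.1, 0.2, 0.3]
grip_width: 85.4
tcp [146.5 555.8 230.9] yang 2.7746 z [-0.    -0.001 -1.   ] q6 -0.03 F [0.1 0.2 0.3] w 85.4 t 1.15
delta cm [ 16.58 -42.1    0.1 ] rows>= 9.049048724973543
delta cm [ 2.19e+01 -1.27e+01  2.00e-02] rows>= 5.063595560468866
delta cm [38.67 -5.87  3.03] rows>= 7.8455082690670865
delta cm [-1.00e-02 -0.00e+00  1.73e+01] rows>= 3.4600000000000017
```

```bash
python3 -m handwheel '[[0,0,0,1.66,-4.21,0,0],[0,0,0,1.66,-4.21,0,0],[0,0,0,1.66,-4.21,0,0],[0,0,0,1.66,-4.21,0,0],[0,0,0,1.66,-4.21,0,0],[0,0,0,1.66,-4.21,0,0],[0,0,0,1.66,-4.21,0,0],[0,0,0,1.66,-4.21,0,0],[0,0,0,1.66,-4.21,0,0],[0,0,0,1.66,-4.21,0,0]]'
python3 -m handwheel '[[0,0,0,3.65,-2.12,0,0],[0,0,0,3.65,-2.12,0,0],[0,0,0,3.65,-2.12,0,0],[0,0,0,3.65,-2.12,0,0],[0,0,0,3.65,-2.12,0,0],[0,0,0,3.65,-2.12,0,0]]'
python3 -m handwheel '[[0,0,0,3.87,-0.59,0.3,0],[0,0,0,3.87,-0.59,0.3,0],[0,0,0,3.87,-0.59,0.3,0],[0,0,0,3.87,-0.59,0.3,0],[0,0,0,3.87,-0.59,0.3,0],[0,0,0,3.87,-0.59,0.3,0],[0,0,0,3.87,-0.59,0.3,0],[0,0,0,3.87,-0.59,0.3,0]]'
python3 - <<'E'
from h import *
go((436,-382,200))
p=env.camera_params("wrist");cv2.imwrite("pics/w1.png",env.snapshot("wrist"))
E
```

```text
clock: 2.15
tcp_pos: [479.2, 246.5, 231.2]
tcp_rot: [-0.564, 0.826, 0.0, -0.0]
contact_force: [1.3, 0.3, -0.4]
grip_width: 85.4
clock: 2.75
tcp_pos: [516.7, -3.9, 231.1]
tcp_rot: [-0.564, 0.826, 0.0, -0.0]
contact_force: [1.2, 1.1, 0.2]
grip_width: 85.3
clock: 3.55
tcp_pos: [447.2, -309.2, 206.9]
tcp_rot: [-0.564, 0.826, 0.0, 0.0]
contact_force: [0.6, 0.0, 0.8]
grip_width: 85.1
tcp [ 447.2 -309.2  206.9] yang 2.7685 z [-0.  0. -1.] q6 -1.95 F [0.6 0.  0.8] w 85.1 t 3.55
delta cm [ 7.19 -1.61  0.69] rows>= 1.4802637934427785
```

View pics/w1.png

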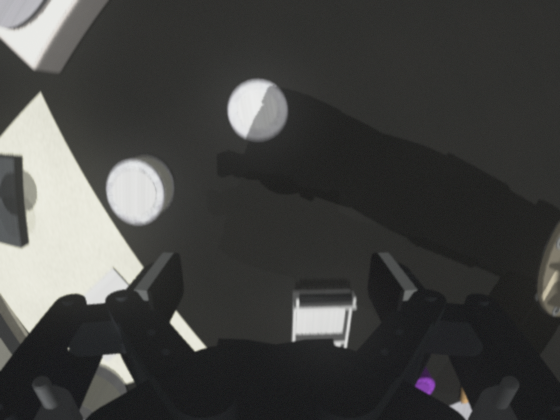

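```bash
cat >> h.py <<'E'
def wcast(p,uv,z):
    K=p["mtx"];R=cv2.Rodrigues(p["rvec"])[0]
    x=np.array([(uv[0]-K[0,2])/K[0,0],(uv[1]-K[1,2])/K[1,1]]);r=np.linalg.norm(x)
    d=R.T@np.array([*(x/r*np.sin(r)),np.cos(r)]);c=-R.T@np.ravel(p["tvec"]);return (c+d*(z-c[2])/d[2])[:2].round(1)
E
python3 - <<'E'
from h import *
p=env.camera_params("wrist")
print(wcast(p,(257.5,109),58),"squat",wcast(p,(136,191),36),"roller ends",wcast(p,(298,298),38),wcast(p,(353,299),38))
E
```

```text
[ 432.1 -390.1] squat [ 582.2 -365.4] roller ends [ 467.8 -189.8] [ 410.8 -163.4]
```

```bash
python3 -m handwheel '[[0,0,0,2.5,-0.8,0.3,0],[0,0,0,1,-0.8,0.4,0],[0,0,0,0,0,0,0],[0,0,0,0,0,0,0]]'
python3 - <<'E'
from h import *
go((436,-382,200))
p=env.camera_params("wrist");cv2.imwrite("pics/w2.png",env.snapshot("wrist"))
import pickle;pickle.dump(p,open("w2.p","wb"))
E
```

```text
clock: 4.0
tcp_pos: [450.1, -345.3, 199.8]
tcp_rot: [-0.564, 0.826, 0.001, 0.0]
contact_force: [0.2, -0.3, 0.0]
grip_width: 85.3
tcp [ 450.1 -345.3  199.8] yang 2.769 z [-0.001  0.001 -1.   ] q6 -1.99 F [ 0.2 -0.3  0. ] w 85.3 t 4.0
delta cm [ 3.94 -0.02 -0.03] rows>= 0.7871396251536653
```

View pics/w2.png

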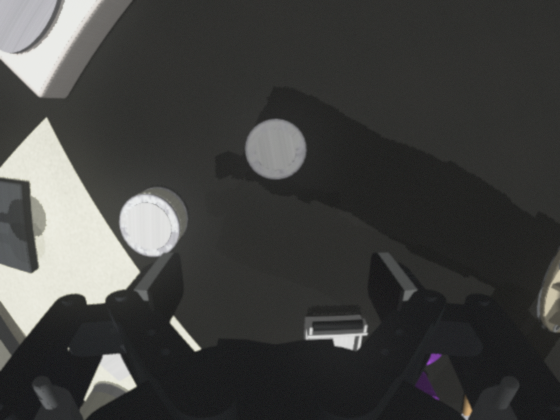

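```bash
python3 - <<'E'
from h import *
import pickle;p=pickle.load(open("w2.p","rb"))
print(wcast(p,(276,149),58),"squat",wcast(p,(150,224),36),"roller ends",wcast(p,(311,325),38),wcast(p,(364,325),38))
go((435.5,-383,200),(435.5,-383,60),(435.5,-383,30))
E
```

```text
[ 434.  -381.1] squat [ 584.5 -357.2] roller ends [ 468.8 -182.3] [ 411.4 -155.9]
tcp [ 450.2 -345.   200. ] yang 2.7696 z [-0.001  0.001 -1.   ] q6 -1.99 F [ 0.1 -0.6  0.8] w 85.4 t 4.05
delta cm [ 4.08 -0.01  0.  ] rows>= 0.8159250241416535
delta cm [ 1.0e-02 -1.0e-02  1.4e+01] rows>= 2.8
delta cm [ 0. -0.  3.] rows>= 0.5999999999999999
```

```bash
python3 -m handwheel '[[0,0,0,2,0,0,0],[0,0,0,2,0,2,0],[0,0,0,0,0,4,0],[0,0,0,0,0,4,0],[0,0,0,0,0,3,0],[0,0,0,0,0,2.5,0],[0,0,0,0,0,1.5,0],[0,0,0,0,0,0.7,0],[0,0,0,0,0,0,0]]' 30
python3 - <<'E'
from h import *
go((435,-382,23))
E
python3 -m handwheel '[[0,0,0,0,0,0,0.6],[0,0,0,0,0,0,0.6],[0,0,0,0,0,0,0.6],[0,0,0,0,0,0,0.6],[0,0,0,0,0,0,0.6],[0,0,0,0,0,0,0.6]]' 30
```

```text
clock: 4.95
tcp_pos: [435.5, -382.0, 22.8]
tcp_rot: [-0.564, 0.826, 0.001, 0.0]
contact_force: [-0.3, -0.7, -0.2]
grip_width: 85.5
tcp [ 435.5 -382.    22.8] yang 2.7699 z [-0.001  0.001 -1.   ] q6 -2.06 F [-0.3 -0.7 -0.2] w 85.5 t 4.95
delta cm [ 0.02  0.05 -0.02] rows>= 0.011190513830795607
clock: 5.55
tcp_pos: [436.1, -384.0, 24.7]
tcp_rot: [-0.564, 0.826, -0.001, 0.0]
contact_force: [-0.9, 0.9, 6.5]
grip_width: 51.3
```

```bash
python3 -m handwheel '[[0,0,0,0,0,-1,0.6],[0,0,0,0,0,-3,0.6],[0,0,0,0,0,-4,0.6],[0,0,0,0,0,0,0.6]]' 30
python3 - <<'E'
from h import *
go((458,-127,104),(458,-127,28))
E
```

```text
clock: 5.95
tcp_pos: [438.0, -386.3, 109.2]
tcp_rot: [-0.564, 0.826, -0.005, 0.001]
contact_force: [0.5, -1.6, -1.9]
grip_width: 51.2
tcp [ 438.  -386.3  109.2] yang 2.7686 z [ 0.006 -0.007 -1.   ] q6 -2.06 F [ 0.5 -1.6 -1.9] w 51.2 t 5.95
delta cm [-24.88   7.59   0.35] rows>= 5.202665590866603
delta cm [-0.03  0.06  7.6 ] rows>= 1.52
```

```bash
python3 -m handwheel '[[0,0,0,0,0,0,0.6],[0,0,0,0,0,0,0.6],[0,0,0,0,0,0,0.6]]' 30
python3 - <<'E'
from h import *
go((458,-127,104),(458,-127,28))
for n in("side","wrist"): cv2.imwrite(f"pics/{n}3.png",env.snapshot(n))
E
```

```text
clock: 6.25
tcp_pos: [434.7, -382.5, 101.7]
tcp_rot: [-0.564, 0.826, 0.002, -0.0]
contact_force: [0.3, 0.2, -2.4]
grip_width: 51.1
tcp [ 434.7 -382.5  101.7] yang 2.7686 z [-0.002  0.002 -1.   ] q6 -2.06 F [ 0.3  0.2 -2.4] w 51.1 t 6.25
delta cm [-24.64   7.14  -0.17] rows>= 5.1307983491397104
delta cm [ 0.01 -0.02  7.6 ] rows>= 1.5200000000000002
```

View pics/side3.png

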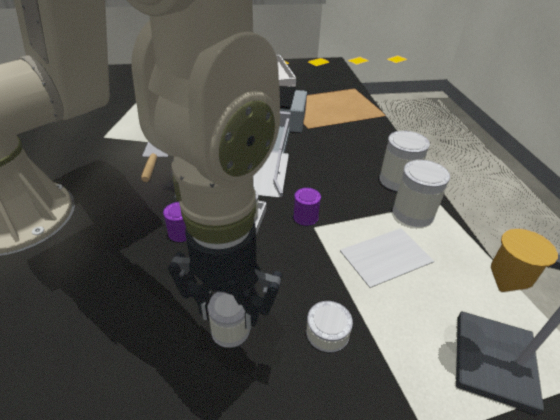

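View pics/wrist3.png

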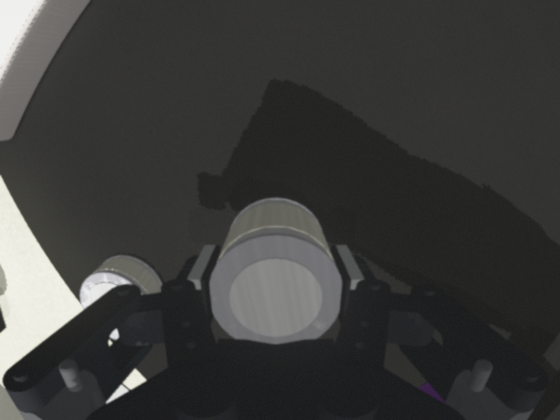

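```bash
python3 -m handwheel '[[0,0,0,-1.5,0.4,0,0.6],[0,0,0,-3.3,0.96,0,0.6],[0,0,0,-3.5,1.02,0,0.6],[0,0,0,-3.5,1.02,0,0.6],[0,0,0,-3.5,1.02,0,0.6],[0,0,0,-3.3,0.96,0,0.6],[0,0,0,-2.5,0.74,0,0.6],[0,0,0,-1.5,0.44,0,0.6],[0,0,0,-1.5,0.44,0,0.6],[0,0,0,-0.5,0.14,0,0.6]]' 30
python3 -m handwheel '[[0,0,0,0,0,0,0.6],[0,0,0,0,0,1,0.6],[0,0,0,0,0,2,0.6],[0,0,0,0,0,0,0.6],[0,0,0,0,0,0,0.6]]' 30
python3 - <<'E'
from h import *
go((458,-127,28))
a=env.snapshot("top");b=env.snapshot("side");c=env.snapshot("wrist")
cv2.imwrite("pics/t4.png",cv2.resize(a[165:275,235:425],(760,440),interpolation=cv2.INTER_CUBIC))
cv2.imwrite("pics/s4.png",cv2.resize(b[80:260,150:350],(660,594),interpolation=cv2.INTER_CUBIC));cv2.imwrite("pics/w4.png",c)
E
```

```text
clock: 7.35
tcp_pos: [457.9, -126.0, 103.0]
tcp_rot: [-0.565, 0.825, 0.001, -0.0]
contact_force: [-0.0, 0.6, -1.5]
grip_width: 51.0
clock: 7.85
tcp_pos: [458.0, -128.6, 72.6]
tcp_rot: [-0.563, 0.826, 0.001, -0.0]
contact_force: [0.4, -0.9, -2.0]
grip_width: 51.3
tcp [ 458.  -128.6   72.6] yang 2.7675 z [-0.002  0.001 -1.   ] q6 -1.64 F [ 0.4 -0.9 -2. ] w 51.3 t 7.85
delta cm [-0.15  0.05  4.46] rows>= 0.8934931783741252
```

View pics/t4.png

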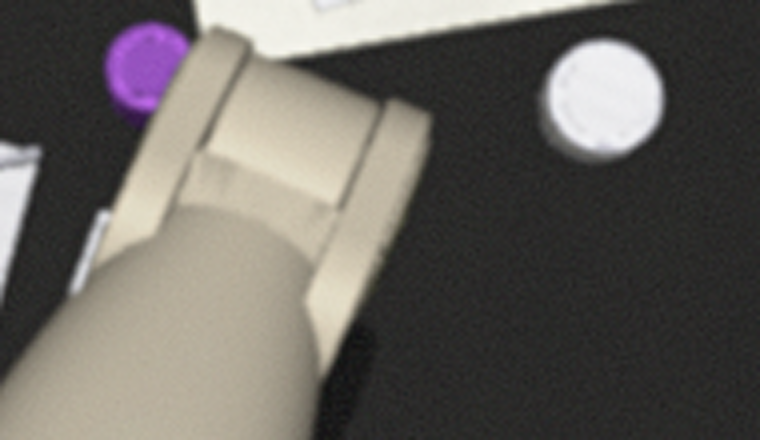

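View pics/s4.png

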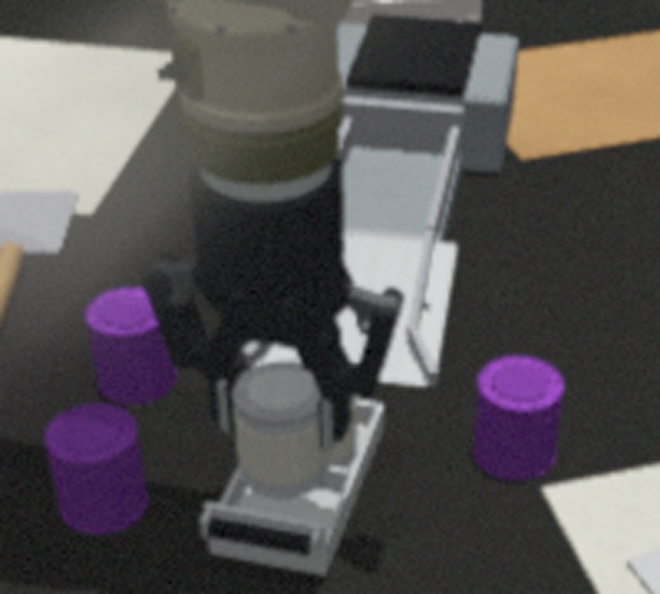

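View pics/w4.png

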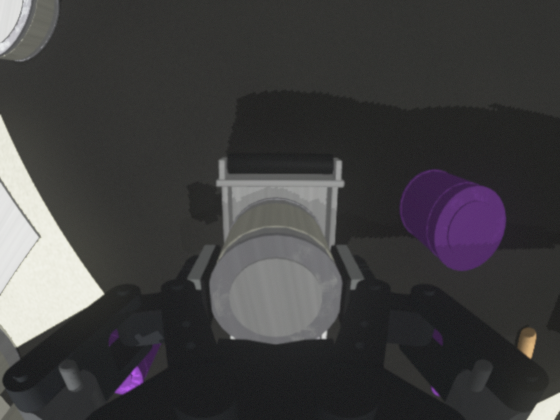

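```bash
python3 - <<'E'
from h import *
p=env.camera_params("wrist")
print("roller top ends",wcast(p,(228,163),36),wcast(p,(333,164),36),"rear wall top corners",wcast(p,(218,183),40),wcast(p,(343,183),40))
go((458,-127,28))
E
```

```text
roller top ends [ 467.8 -176.6] [ 413.  -154.6] rear wall top corners [ 476.8 -168.7] [ 411.7 -143.2]
tcp [ 459.2 -128.9   73.9] yang 2.768 z [ 0.001 -0.    -1.   ] q6 -1.64 F [-0.2  0.4 -1.9] w 50.9 t 8.0
delta cm [-0.13  0.18  4.59] rows>= 0.9183559714310983
```

```bash
python3 -m handwheel '[[0,0,0,-0.2,0.2,0.5,0.6],[0,0,0,0,0,1,0.6],[0,0,0,0,0,1,0.6],[0,0,0,0,0,0.8,0.6],[0,0,0,0,0,0.5,0.6],[0,0,0,0,0,0.3,0.6],[0,0,0,0,0,0,0.6],[0,0,0,0,0,0,0.6]]' 30
python3 - <<'E'
from h import *
go((457,-126.5,28))
E
```

```text
clock: 8.8
tcp_pos: [457.7, -125.8, 32.4]
tcp_rot: [-0.564, 0.826, -0.0, 0.0]
contact_force: [0.0, 0.3, -2.6]
grip_width: 51.0
tcp [ 457.7 -125.8   32.4] yang 2.7686 z [ 0.  0. -1.] q6 -1.64 F [ 0.   0.3 -2.6] w 51.0 t 8.8
delta cm [0.09 0.04 0.44] rows>= 0.08984614704329662
```

```bash
python3 -m handwheel '[[0,0,0,0,0,0.2,0.6],[0,0,0,0,0,0.15,0.6],[0,0,0,0,0,0,0.6]]' 30
python3 - <<'E'
from h import *
go((457,-126.5,28))
cv2.imwrite("pics/w5.png",env.snapshot("wrist"))
b=env.snapshot("side");cv2.imwrite("pics/s5.png",cv2.resize(b[160:260,190:290],(600,600),interpolation=cv2.INTER_CUBIC))
E
```

```text
clock: 9.1
tcp_pos: [457.6, -125.8, 28.8]
tcp_rot: [-0.564, 0.826, -0.0, 0.0]
contact_force: [-0.0, -0.6, -1.9]
grip_width: 51.1
tcp [ 457.6 -125.8   28.8] yang 2.7686 z [ 0.  0. -1.] q6 -1.64 F [-0.  -0.6 -1.9] w 51.1 t 9.1
delta cm [0.09 0.03 0.08] rows>= 0.02480936992661466
```

View pics/w5.png

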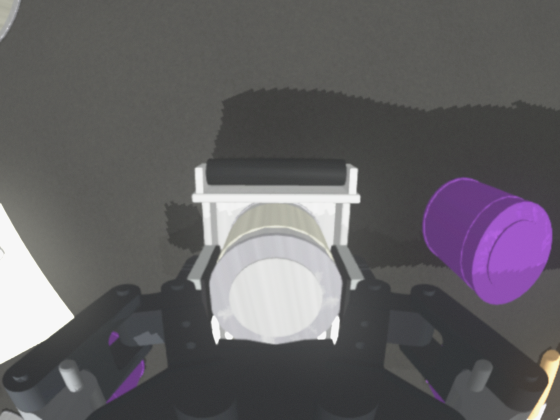

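View pics/s5.png

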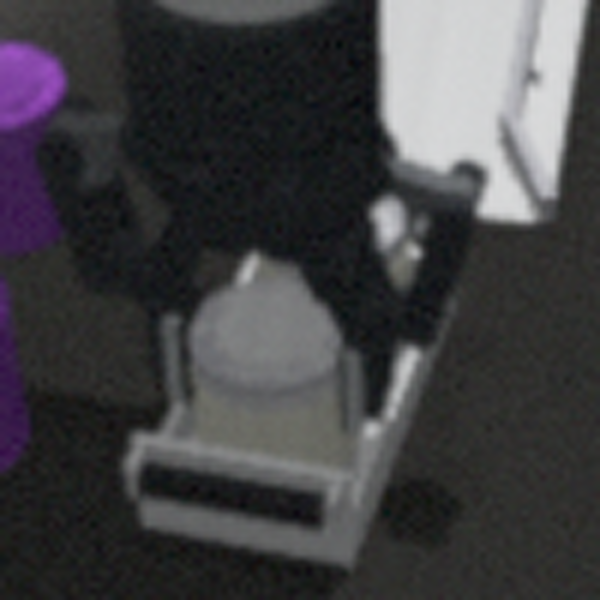

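```bash
python3 -m handwheel '[[0,0,0,0,0,0.1,0.6],[0,0,0,0,0,0.1,0.6],[0,0,0,0,0,0,0.6]]' 30
python3 -m handwheel '[[0,0,0,0,0,0.1,0.6],[0,0,0,0,0,0,0.6]]' 30
```

```text
clock: 9.5
tcp_pos: [457.7, -125.7, 28.6]
tcp_rot: [-0.564, 0.826, -0.0, 0.0]
contact_force: [-4.9, 1.9, 16.4]
grip_width: 51.6
clock: 9.7
tcp_pos: [457.7, -125.7, 28.6]
tcp_rot: [-0.564, 0.826, -0.001, 0.0]
contact_force: [-8.6, 3.8, 25.9]
grip_width: 51.2
```

```bash
python3 -m handwheel '[[0,0,0,0,0,-0.2,0.6],[0,0,0,0,0,-0.05,0.45],[0,0,0,0,0,0,0.35],[0,0,0,0,0,0,0.25],[0,0,0,0,0,0,0.15],[0,0,0,0,0,0,0.0],[0,0,0,0,0,0,0],[0,0,0,0,0,0,0],[0,0,0,0,0,0,0]]' 30
python3 - <<'E'
from h import *
go((457,-126.5,28))
cv2.imwrite("pics/w6.png",env.snapshot("wrist"))
E
```

```text
clock: 10.6
tcp_pos: [457.6, -125.7, 28.2]
tcp_rot: [-0.564, 0.826, 0.0, 0.0]
contact_force: [-1.1, -0.0, 0.5]
grip_width: 85.6
tcp [ 457.6 -125.7   28.2] yang 2.7687 z [ 0.  0. -1.] q6 -1.64 F [-1.1 -0.   0.5] w 85.6 t 10.6
delta cm [0.1  0.02 0.02] rows>= 0.020194553214565383
```

View pics/w6.png

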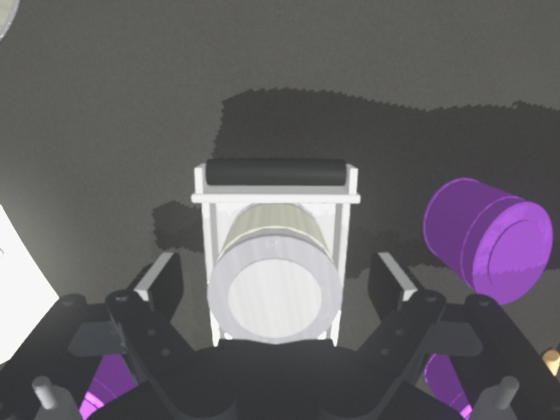

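```bash
python3 -m handwheel '[[0,0,0,0,0,-1,0],[0,0,0,0,0,-3,0],[0,0,0,0,0,-4,0],[0,0,0,0,0,-4,0],[0,0,0,3,0,0,0],[0,0,0,4,0,0,0],[0,0,0,4,0,0,0],[0,0,0,2,0,0,0],[0,0,0,0,0,0,0],[0,0,0,0,0,0,0]]' 30
python3 - <<'E'
from h import *
go()
p=env.camera_params("wrist");import pickle;pickle.dump(p,open("w7.p","wb"))
cv2.imwrite("pics/w7.png",env.snapshot("wrist"));b=env.snapshot("side");cv2.imwrite("pics/s7.png",cv2.resize(b[80:260,150:350],(660,594),interpolation=cv2.INTER_CUBIC))
a=env.snapshot("top");cv2.imwrite("pics/t7.png",cv2.resize(a[165:275,235:425],(760,440),interpolation=cv2.INTER_CUBIC))
E
```

```text
clock: 11.65
tcp_pos: [410.0, -246.9, 148.7]
tcp_rot: [-0.563, 0.826, 0.0, 0.0]
contact_force: [0.7, -0.2, -0.6]
grip_width: 85.5
tcp [ 410.  -246.9  148.7] yang 2.7673 z [ 0.  0. -1.] q6 -1.91 F [ 0.7 -0.2 -0.6] w 85.5 t 11.65
```

View pics/w7.png

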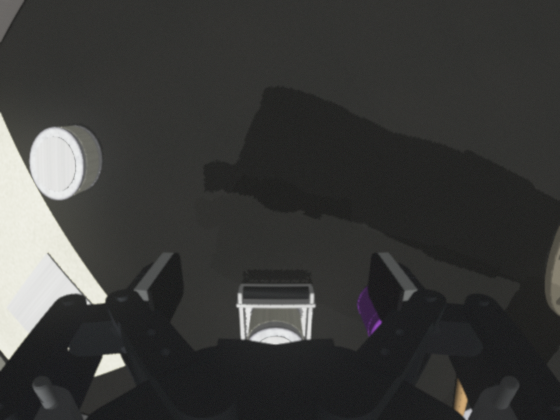

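View pics/s7.png

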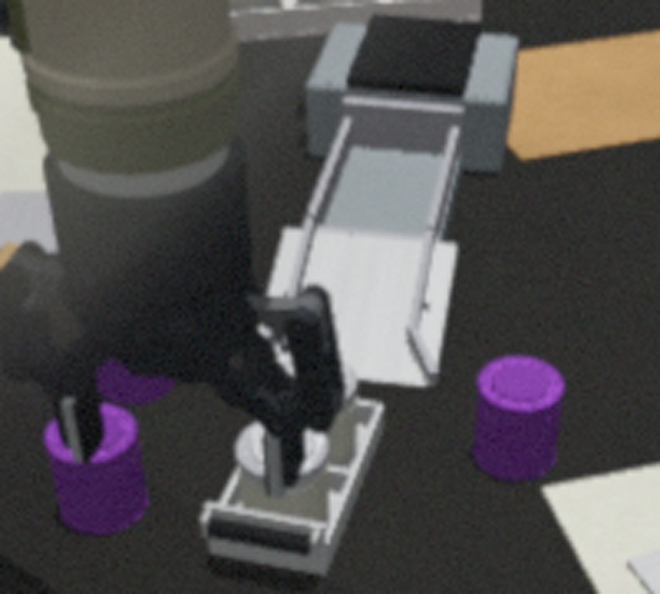

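View pics/t7.png

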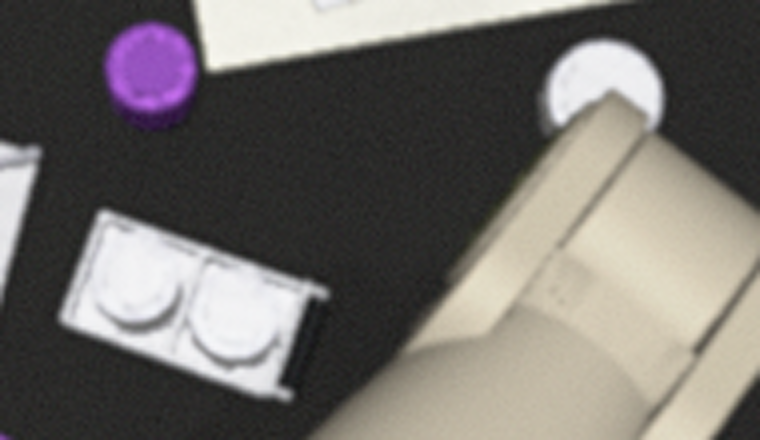

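```bash
python3 -m handwheel '[[0,0,0,0,0,2,0.3],[0,0,0,0,0,3.5,0.7],[0,0,0,0,0,3.5,0.7],[0,0,0,0,0,2.5,0.7],[0,0,0,-2,0,1.5,0.7],[0,0,0,-2,0,0.4,0.7],[0,0,0,-1.2,-0.1,0,0.7],[0,0,0,0,0,0,0.7],[0,0,0,0,0,0,0.7]]' 30
python3 - <<'E'
from h import *
go()
p=env.camera_params("wrist")
w=env.snapshot("wrist");cv2.imwrite("pics/w8.png",w);b=env.snapshot("side");cv2.imwrite("pics/s8.png",cv2.resize(b[80:260,150:350],(660,594),interpolation=cv2.INTER_CUBIC))
E
```

```text
clock: 12.7
tcp_pos: [430.9, -198.8, 15.0]
tcp_rot: [-0.564, 0.825, -0.001, 0.0]
contact_force: [0.8, -0.0, 0.3]
grip_width: 25.3
tcp [ 430.9 -198.8   15. ] yang 2.7703 z [ 0.001 -0.001 -1.   ] q6 -1.8 F [ 0.8 -0.   0.3] w 25.3 t 12.7
```

View pics/w8.png

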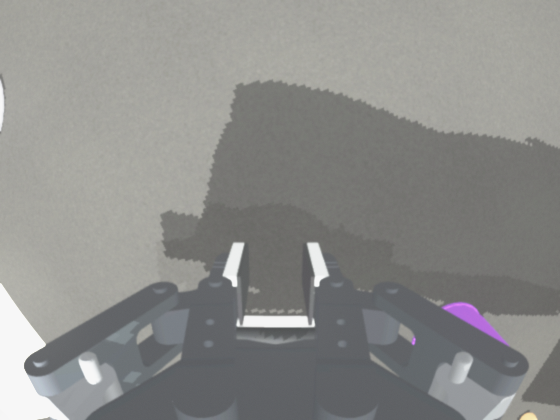

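View pics/s8.png

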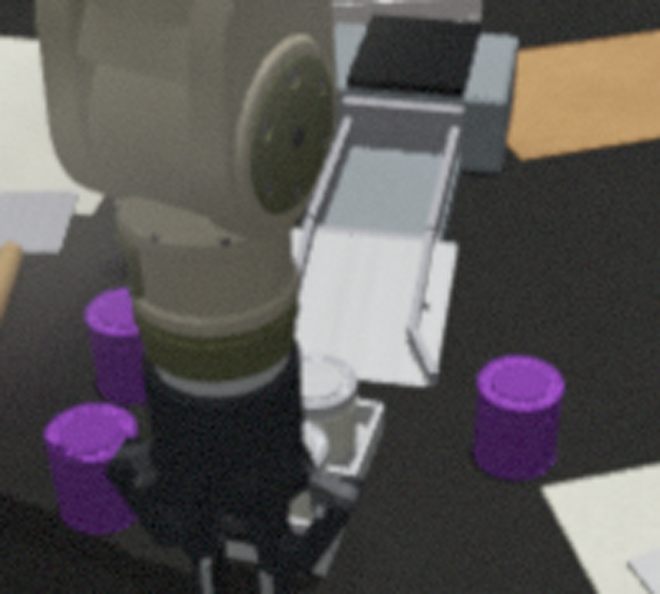

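```bash
python3 -m handwheel '[[0,0,0,-0.5,0,0,0.7],[0,0,0,-0.5,0,0,0.7],[0,0,0,-0.3,0,0,0.7],[0,0,0,-0.3,0,0,0.7],[0,0,0,-0.3,0,0,0.7],[0,0,0,0,0,0,0.7]]' 30
python3 -m handwheel '[[0,0,-0.1,-0.3,0,0,0.7],[0,0,-0.1,-0.3,0,0,0.7],[0,0,-0.1,-0.4,0,0,0.7],[0,0,0,0,0,0,0.7]]' 30
python3 - <<'E'
from h import *
go()
E
```

```text
clock: 13.4
tcp_pos: [437.1, -181.1, 14.3]
tcp_rot: [-0.564, 0.826, -0.0, -0.0]
contact_force: [-0.9, -1.6, 0.4]
grip_width: 25.8
clock: 13.8
tcp_pos: [440.9, -171.2, 14.3]
tcp_rot: [-0.566, 0.824, 0.0, 0.0]
contact_force: [-0.4, -2.4, -1.2]
grip_width: 25.4
tcp [ 440.9 -171.2   14.3] yang 2.7744 z [ 0.  0. -1.] q6 -1.74 F [-0.4 -2.4 -1.2] w 25.4 t 13.8
```

```bash
python3 -m handwheel '[[0,0,-0.2,-0.6,0,0,0.7],[0,0,-0.2,-0.6,0,0,0.7],[0,0,-0.2,-0.6,0,0,0.7],[0,0,-0.2,-0.6,0,0,0.7],[0,0,-0.2,-0.6,0,0,0.7],[0,0,-0.2,-0.4,0,0,0.7],[0,0,0,0,0,0,0.7]]' 30
python3 - <<'E'
from h import *
go()
w=env.snapshot("top");cv2.imwrite("pics/t9.png",cv2.resize(w[165:275,235:425],(760,440),interpolation=cv2.INTER_CUBIC));b=env.snapshot("side");cv2.imwrite("pics/s9.png",cv2.resize(b[80:260,150:350],(660,594),interpolation=cv2.INTER_CUBIC))
E
```

```text
clock: 14.5
tcp_pos: [452.8, -138.9, 14.2]
tcp_rot: [-0.575, 0.818, 0.0, 0.001]
contact_force: [0.1, -0.8, -0.7]
grip_width: 25.7
tcp [ 452.8 -138.9   14.2] yang 2.796 z [ 0.     0.001 -1.   ] q6 -1.69 F [ 0.1 -0.8 -0.7] w 25.7 t 14.5
```

View pics/t9.png

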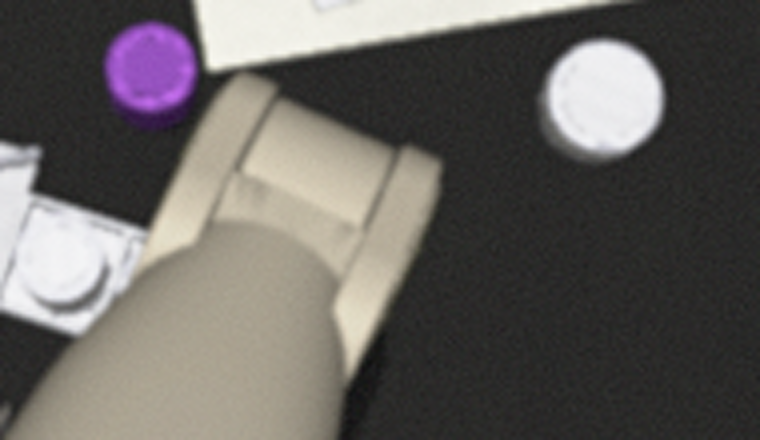

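View pics/s9.png

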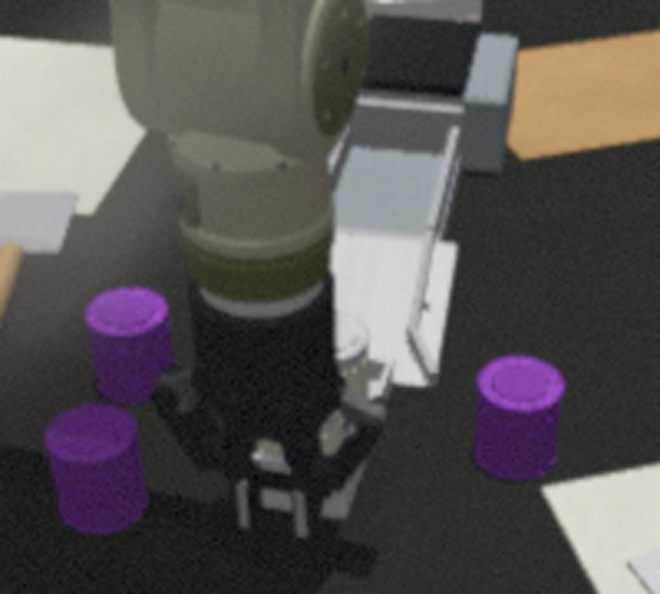

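```bash
cat >> h.py <<'E'
th=1.285;U=np.array([np.cos(th),np.sin(th)]);N=np.array([-U[1],U[0]]);O=np.array([542.5,136.])
def dock(p): d=np.array(p[:2])-O;return (d@U).round(1),(d@N).round(1)
def st():
    s=env.read_state();R=Ro.from_quat(s["tcp_rot"]);y=R.apply([0,1,0]);F=s["contact_force"]
    print("dock tcp",dock(s["tcp_pos"]),"z",s["tcp_pos"][2].round(1),"rel head",round(float(np.arctan2(y[1],y[0]))-np.pi/2-th,3),"F along/lat/z",(F[:2]@U).round(1),(F[:2]@N).round(1),F[2].round(1),"t",round(s["clock"],2))
E
python3 - <<'E'
from h import *
st(); print("aboard tin",dock(cast("top",D((62,260)),62)),"purple",[dock(p) for p in((366.4,25.3),(348,-94.5),(610,-80))])
E
```

```text
dock tcp (np.float64(-289.2), np.float64(8.7)) z 14.2 rel head -0.06 F along/lat/z 1.0 -0.3 0.2 t 14.6
aboard tin (np.float64(-167.2), np.float64(2.2)) purple [(np.float64(-155.9), np.float64(137.7)), (np.float64(-276.0), np.float64(121.6)), (np.float64(-188.2), np.float64(-125.7))]
```

```bash
python3 -m handwheel '[[0,0,0,-0.5,0,0,0.7],[0,0,0,-0.5,0,0,0.7],[0,0,0,-0.5,0,0,0.7],[0,0,0,-0.5,0,0,0.7],[0,0,0,-0.5,0,0,0.7],[0,0,0,-0.5,0,0,0.7],[0,0,0,-0.5,0,0,0.7],[0,0,0,-0.5,0,0,0.7]]' 30
python3 - <<'E'
from h import *
st()
E
python3 -m handwheel '[[0,0,-0.22,-0.5,0,0,0.7],[0,0,-0.22,-0.5,0,0,0.7],[0,0,-0.22,-0.5,0,0,0.7],[0,0,-0.22,-0.5,0,0,0.7],[0,0,-0.22,-0.5,0,0,0.7],[0,0,-0.22,-0.5,0,0,0.7],[0,0,-0.22,-0.5,0,0,0.7],[0,0,-0.22,-0.5,0,0,0.7]]' 30
python3 - <<'E'
from h import *
st()
w=env.snapshot("top");cv2.imwrite("pics/t10.png",cv2.resize(w[160:320,40:340],(800,427),interpolation=cv2.INTER_CUBIC));b=env.snapshot("side");cv2.imwrite("pics/s10.png",cv2.resize(b[80:260,150:350],(660,594),interpolation=cv2.INTER_CUBIC))
E
```

```text
clock: 15.4
tcp_pos: [465.9, -102.7, 14.2]
tcp_rot: [-0.574, 0.819, -0.0, -0.001]
contact_force: [-1.6, -4.9, -0.6]
grip_width: 25.8
dock tcp (np.float64(-250.6), np.float64(6.2)) z 14.2 rel head -0.062 F along/lat/z -5.1 0.2 -0.6 t 15.4
clock: 16.2
tcp_pos: [479.3, -64.1, 14.3]
tcp_rot: [-0.587, 0.809, 0.0, -0.0]
contact_force: [-0.6, -5.1, -0.9]
grip_width: 25.4
dock tcp (np.float64(-209.8), np.float64(4.2)) z 14.3 rel head -0.03 F along/lat/z -5.1 -0.9 -0.9 t 16.2
```

View pics/t10.png

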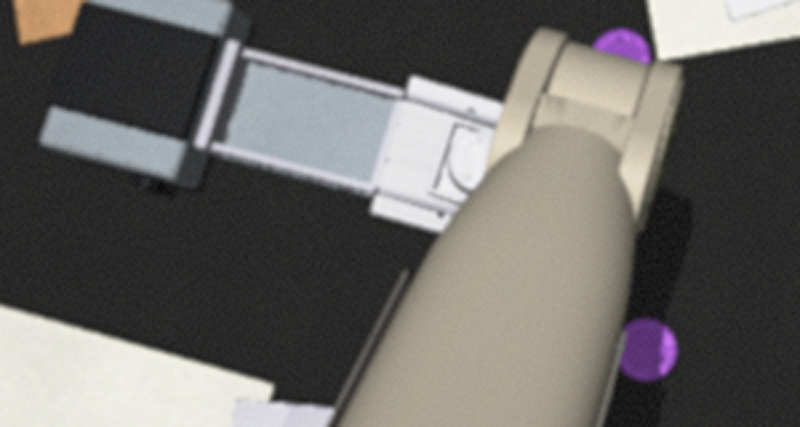

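View pics/s10.png

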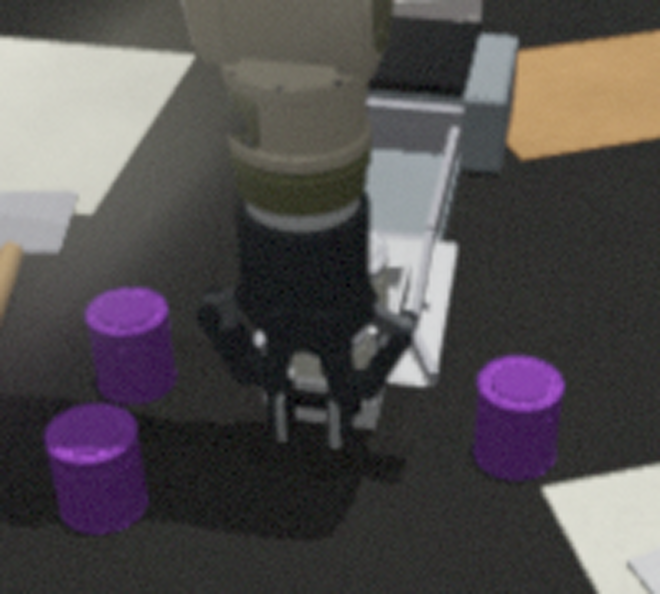

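```bash
python3 -m handwheel '[[0,0,-0.22,-0.5,0,0,0.7],[0,0,-0.22,-0.5,0,0,0.7],[0,0,-0.22,-0.5,0,0,0.7],[0,0,-0.22,-0.5,0,0,0.7],[0,0,-0.22,-0.5,0,0,0.7],[0,0,-0.22,-0.5,0,0,0.7],[0,0,-0.22,-0.5,0,0,0.7],[0,0,-0.22,-0.5,0,0,0.7]]' 30
python3 - <<'E'
from h import *
st()
E
python3 -m handwheel '[[0,0,0,-0.5,0,0,0.7],[0,0,0,-0.5,0,-0.05,0.7],[0,0,0,-0.5,0,-0.1,0.7],[0,0,0,-0.5,0,-0.15,0.7],[0,0,0,-0.5,0,-0.15,0.7],[0,0,0,-0.5,0,-0.15,0.7]]' 30
python3 - <<'E'
from h import *
st()
w=env.snapshot("top");cv2.imwrite("pics/t11.png",cv2.resize(w[160:320,40:340],(800,427),interpolation=cv2.INTER_CUBIC));b=env.snapshot("side");cv2.imwrite("pics/s11.png",cv2.resize(b[80:260,150:350],(660,594),interpolation=cv2.INTER_CUBIC))
E
```

```text
clock: 17.1
tcp_pos: [491.2, -25.9, 14.3]
tcp_rot: [-0.599, 0.8, 0.0, -0.0]
contact_force: [-1.7, -6.1, 1.1]
grip_width: 26.0
dock tcp (np.float64(-169.8), np.float64(3.6)) z 14.3 rel head 0.001 F along/lat/z -6.3 -0.1 1.1 t 17.1
clock: 17.7
tcp_pos: [499.1, 2.5, 20.2]
tcp_rot: [-0.599, 0.8, 0.0, -0.001]
contact_force: [-1.8, -6.1, -0.0]
grip_width: 25.0
dock tcp (np.float64(-140.3), np.float64(4.0)) z 20.2 rel head 0.0 F along/lat/z -6.4 -0.0 -0.0 t 17.7
```

View pics/t11.png

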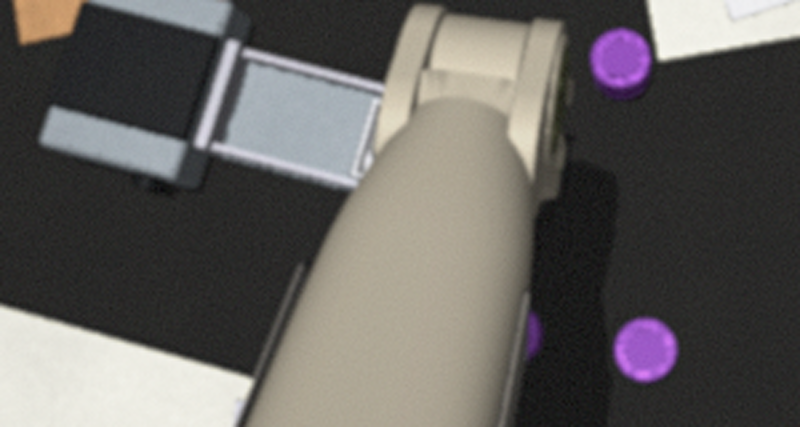

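View pics/s11.png

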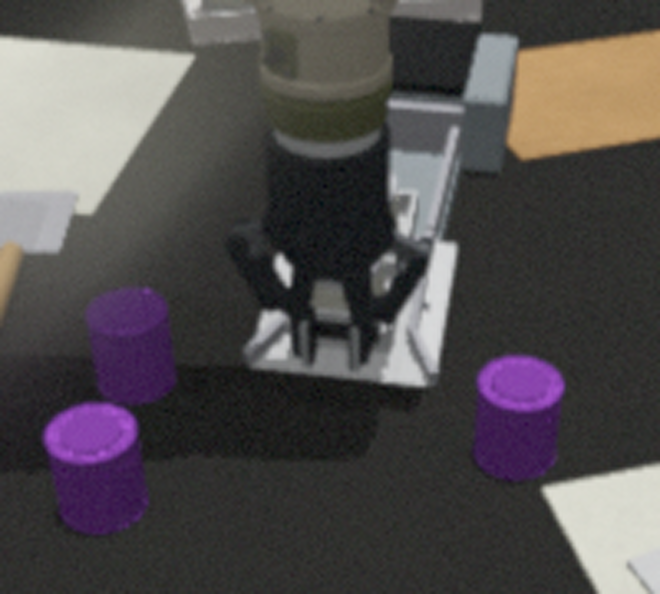

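```bash
python3 -m handwheel '[[0,0,0,-0.4,0,-0.09,0.7],[0,0,0,-0.4,0,-0.09,0.7],[0,0,0,-0.4,0,-0.09,0.7],[0,0,0,-0.4,0,-0.09,0.7],[0,0,0,-0.4,0,-0.09,0.7],[0,0,0,-0.4,0,-0.09,0.7],[0,0,0,-0.4,0,-0.09,0.7],[0,0,0,-0.4,0,-0.09,0.7],[0,0,0,-0.4,0,-0.09,0.7],[0,0,0,-0.4,0,-0.09,0.7]]' 30
python3 - <<'E'
from h import *
st()
b=env.snapshot("side");cv2.imwrite("pics/s12.png",cv2.resize(b[80:260,150:350],(660,594),interpolation=cv2.INTER_CUBIC))
cv2.imwrite("pics/w12.png",env.snapshot("wrist"))
E
```

```text
clock: 18.8
tcp_pos: [510.2, 40.4, 29.1]
tcp_rot: [-0.599, 0.801, -0.0, -0.001]
contact_force: [-2.0, -7.7, 1.1]
grip_width: 25.7
dock tcp (np.float64(-100.9), np.float64(4.0)) z 29.1 rel head -0.0 F along/lat/z -8.0 -0.3 1.1 t 18.8
```

View pics/s12.png

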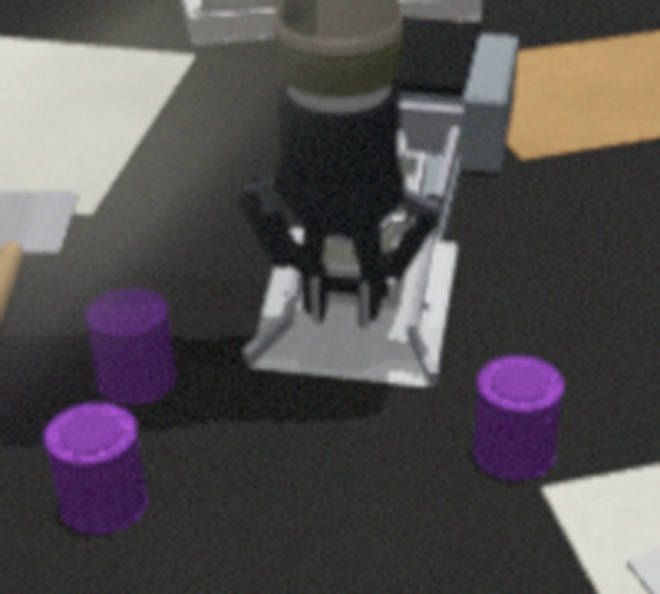

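View pics/w12.png

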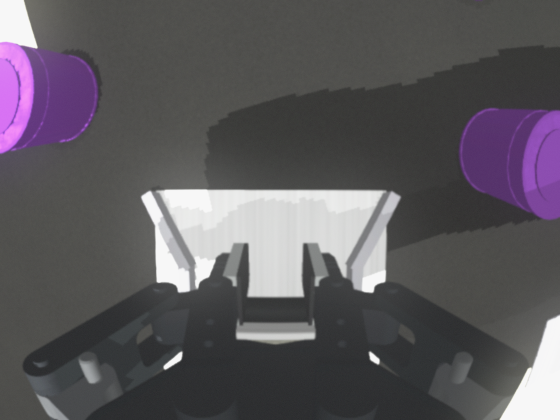

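```bash
python3 -m handwheel '[[0,0,0,-0.3,0,-0.07,0.7],[0,0,0,-0.3,0,-0.07,0.7],[0,0,0,-0.3,0,-0.07,0.7],[0,0,0,-0.3,0,-0.07,0.7],[0,0,0,-0.3,0,-0.07,0.7],[0,0,0,-0.3,0,-0.07,0.7],[0,0,0,-0.3,0,-0.07,0.7]]' 30
python3 - <<'E'
from h import *
st()
E
python3 -m handwheel '[[0,0,0,-0.3,0,-0.07,0.7],[0,0,0,-0.3,0,-0.07,0.7],[0,0,0,-0.3,0,-0.07,0.7],[0,0,0,-0.3,0,-0.07,0.7],[0,0,0,-0.3,0,-0.07,0.7]]' 30
python3 - <<'E'
from h import *
st()
b=env.snapshot("side");cv2.imwrite("pics/s13.png",cv2.resize(b[80:260,150:350],(660,594),interpolation=cv2.INTER_CUBIC))
E
```

```text
clock: 19.6
tcp_pos: [516.9, 61.2, 34.4]
tcp_rot: [-0.599, 0.8, -0.0, 0.0]
contact_force: [-1.8, -5.0, 3.0]
grip_width: 25.8
dock tcp (np.float64(-79.0), np.float64(3.4)) z 34.4 rel head 0.0 F along/lat/z -5.3 0.3 3.0 t 19.6
clock: 20.1
tcp_pos: [520.9, 75.8, 37.6]
tcp_rot: [-0.599, 0.8, 0.0, -0.0]
contact_force: [-0.6, -3.0, 1.2]
grip_width: 25.6
dock tcp (np.float64(-63.9), np.float64(3.7)) z 37.6 rel head 0.0 F along/lat/z -3.1 -0.2 1.2 t 20.1
```

View pics/s13.png

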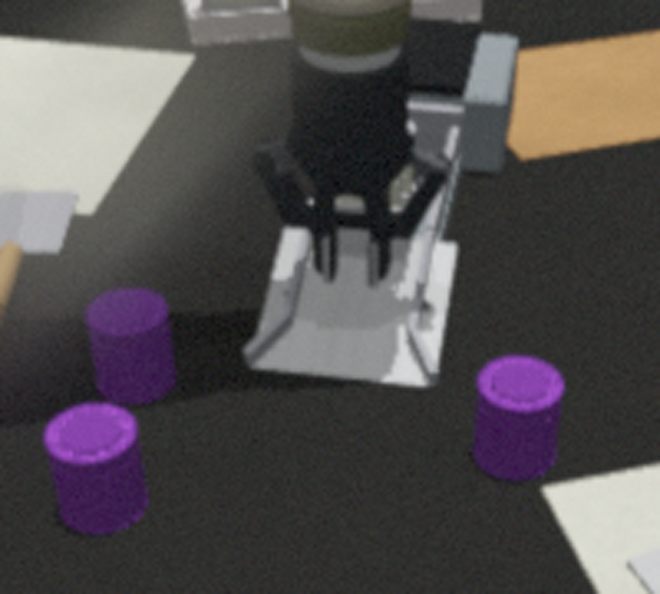

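```bash
python3 -m handwheel '[[0,0,0,-0.3,0,-0.06,0.7],[0,0,0,-0.3,0,-0.06,0.7],[0,0,0,-0.3,0,-0.06,0.7],[0,0,0,-0.3,0,-0.06,0.7],[0,0,0,-0.3,0,-0.06,0.7],[0,0,0,-0.3,0,-0.06,0.7],[0,0,0,-0.3,0,-0.06,0.7],[0,0,0,-0.3,0,-0.06,0.7],[0,0,0,-0.3,0,-0.06,0.7]]' 30
python3 - <<'E'
from h import *
st()
b=env.snapshot("side");cv2.imwrite("pics/s14.png",cv2.resize(b[80:260,150:350],(660,594),interpolation=cv2.INTER_CUBIC))
E
```

```text
clock: 21.05
tcp_pos: [528.7, 101.6, 43.1]
tcp_rot: [-0.599, 0.8, 0.0, 0.0]
contact_force: [-0.3, -3.0, -0.9]
grip_width: 25.4
dock tcp (np.float64(-36.9), np.float64(3.5)) z 43.1 rel head 0.0 F along/lat/z -3.0 -0.6 -0.9 t 21.05
```

View pics/s14.png

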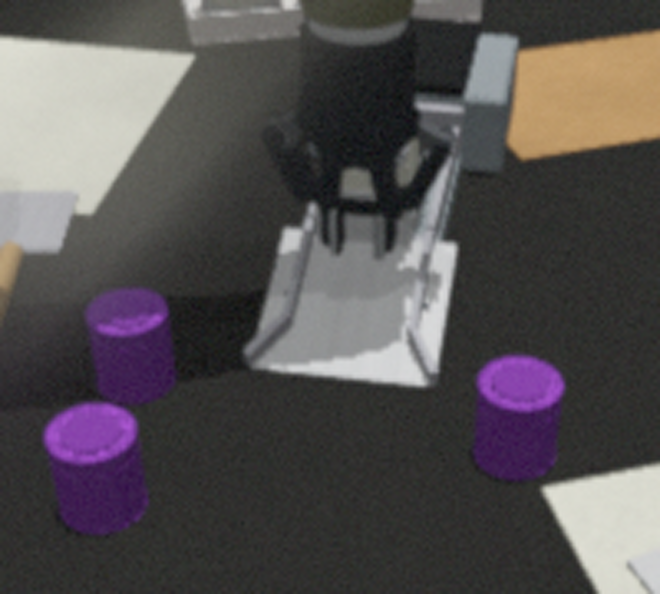

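```bash
python3 -m handwheel '[[0,0,0,-0.25,0,-0.04,0.7],[0,0,0,-0.25,0,-0.04,0.7],[0,0,0,-0.25,0,-0.04,0.7],[0,0,0,-0.25,0,-0.04,0.7]]' 30
python3 - <<'E'
from h import *
st()
E
python3 -m handwheel '[[0,0,0,-0.2,0,0,0.7],[0,0,0,-0.2,0,0,0.7],[0,0,0,0,0,0,0.7]]' 30
python3 - <<'E'
from h import *
st()
b=env.snapshot("side");cv2.imwrite("pics/s15.png",cv2.resize(b[80:260,150:350],(660,594),interpolation=cv2.INTER_CUBIC))
E
```

```text
clock: 21.5
tcp_pos: [531.5, 111.1, 44.7]
tcp_rot: [-0.599, 0.8, 0.0, -0.0]
contact_force: [-1.0, -3.3, -0.2]
grip_width: 25.7
dock tcp (np.float64(-27.0), np.float64(3.6)) z 44.7 rel head 0.0 F along/lat/z -3.5 0.1 -0.2 t 21.5
clock: 21.8
tcp_pos: [532.7, 115.2, 44.7]
tcp_rot: [-0.6, 0.8, 0.0, 0.0]
contact_force: [-1.2, -1.6, 0.4]
grip_width: 25.3
dock tcp (np.float64(-22.7), np.float64(3.5)) z 44.7 rel head 0.001 F along/lat/z -1.9 0.7 0.4 t 21.8
```

View pics/s15.png

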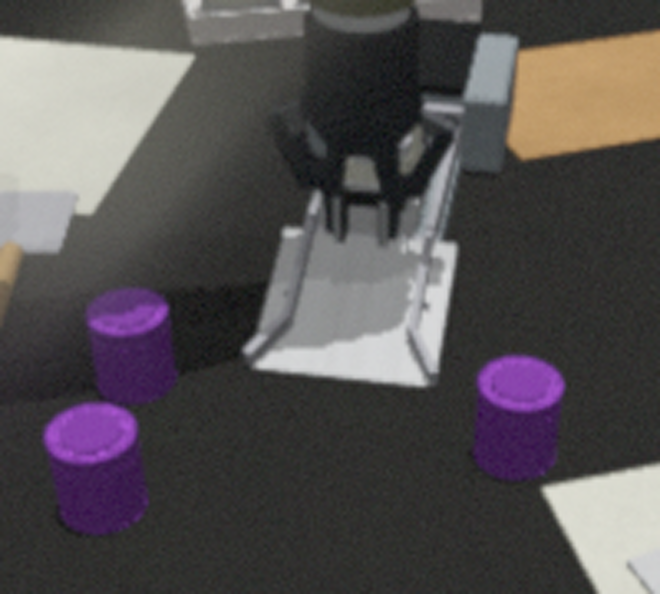

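```bash
python3 - <<'E'
from h import *
for X in(-16,-10,-6):
  for z in(56,68,75):
    q=O+X*U; u=proj("side",[(*q,z)])[0]; print(X,z,((u-[150,80])*3.3).round(0))
E
```

```text
-16 56 [367. 220.]
-16 68 [367. 206.]
-16 75 [367. 197.]
-10 56 [369. 216.]
-10 68 [368. 201.]
-10 75 [368. 193.]
-6 56 [369. 213.]
-6 68 [369. 199.]
-6 75 [369. 190.]
```

```bash
python3 -m handwheel '[[0,0,0,-0.2,0,0,0.7],[0,0,0,-0.2,0,0,0.7],[0,0,0,0,0,0,0.7]]' 30
python3 - <<'E'
from h import *
st()
b=env.snapshot("side");cv2.imwrite("pics/s16.png",cv2.resize(b[80:260,150:350],(660,594),interpolation=cv2.INTER_CUBIC))
E
```

```text
clock: 22.15
tcp_pos: [533.7, 118.8, 44.7]
tcp_rot: [-0.599, 0.8, 0.0, 0.0]
contact_force: [-0.1, -3.1, 0.7]
grip_width: 25.4
dock tcp (np.float64(-18.9), np.float64(3.6)) z 44.7 rel head 0.001 F along/lat/z -3.0 -0.8 0.7 t 22.15
```

View pics/s16.png

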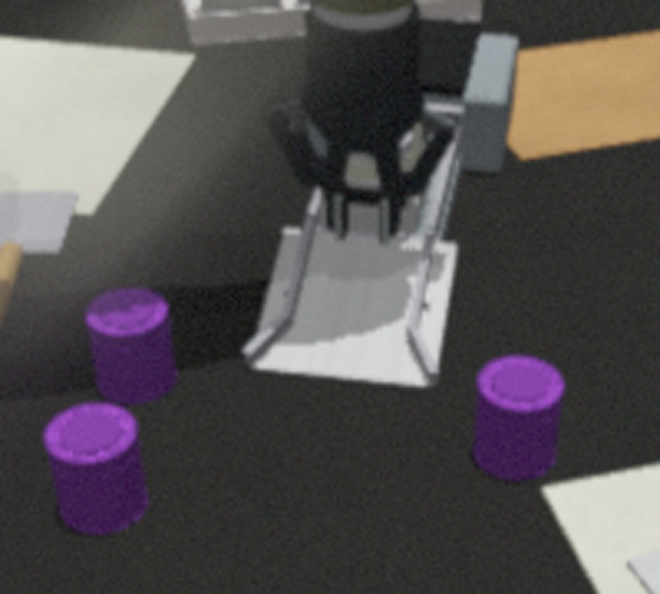

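```bash
python3 -m handwheel '[[0,0,0,-0.2,0,0,0.7],[0,0,0,-0.2,0,0,0.7],[0,0,0,0,0,0,0.7]]' 30
python3 - <<'E'
from h import *
st()
b=env.snapshot("side");cv2.imwrite("pics/s17.png",cv2.resize(b[80:260,150:350],(660,594),interpolation=cv2.INTER_CUBIC))
E
```

```text
clock: 22.5
tcp_pos: [534.9, 122.7, 44.7]
tcp_rot: [-0.599, 0.8, 0.0, 0.0]
contact_force: [-1.8, -2.4, -0.1]
grip_width: 25.5
dock tcp (np.float64(-14.9), np.float64(3.6)) z 44.7 rel head 0.001 F along/lat/z -2.8 1.0 -0.1 t 22.5
```

View pics/s17.png

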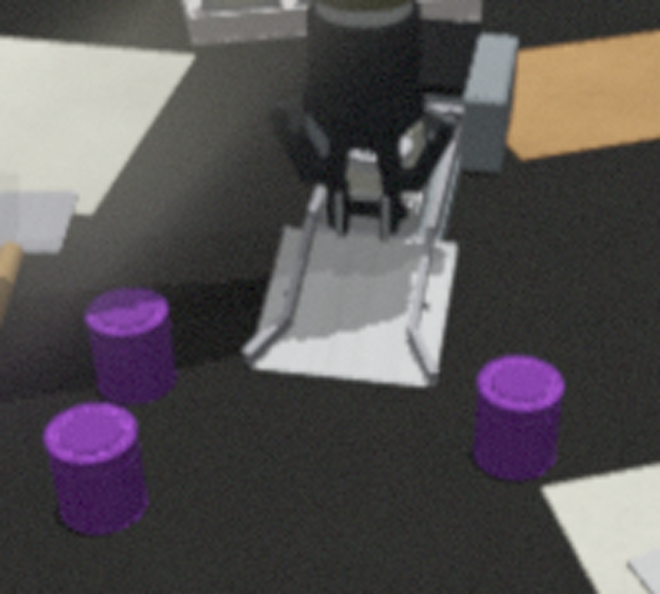

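```bash
python3 -m handwheel '[[0,0,0,0.5,0,0,0.7],[0,0,0,1.5,0,0,0.7],[0,0,0,3,0,-1,0.7],[0,0,0,3,0,-3,0.7],[0,0,0,4,0,-4,0.7],[0,0,0,4,0,-4,0.7],[0,0,0,4,0,-2,0.7],[0,0,0,2,0,0,0.7],[0,0,0,0,0,0,0.7],[0,0,0,0,0,0,0.7]]' 30
python3 - <<'E'
from h import *
st()
w=env.snapshot("top");cv2.imwrite("pics/t18.png",cv2.resize(w[160:320,40:340],(800,427),interpolation=cv2.INTER_CUBIC));b=env.snapshot("side");cv2.imwrite("pics/s18.png",cv2.resize(b[80:260,150:350],(660,594),interpolation=cv2.INTER_CUBIC))
cv2.imwrite("pics/w18.png",env.snapshot("wrist"))
E
```

```text
clock: 23.55
tcp_pos: [475.1, -80.3, 175.4]
tcp_rot: [-0.599, 0.801, 0.0, 0.0]
contact_force: [0.5, 0.1, -1.1]
grip_width: 25.2
dock tcp (np.float64(-226.5), np.float64(3.7)) z 175.4 rel head -0.001 F along/lat/z 0.2 -0.5 -1.1 t 23.55
```

View pics/t18.png

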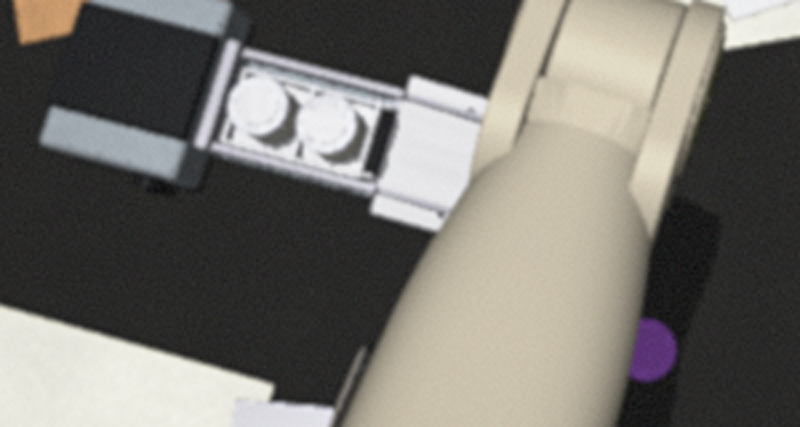

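View pics/s18.png

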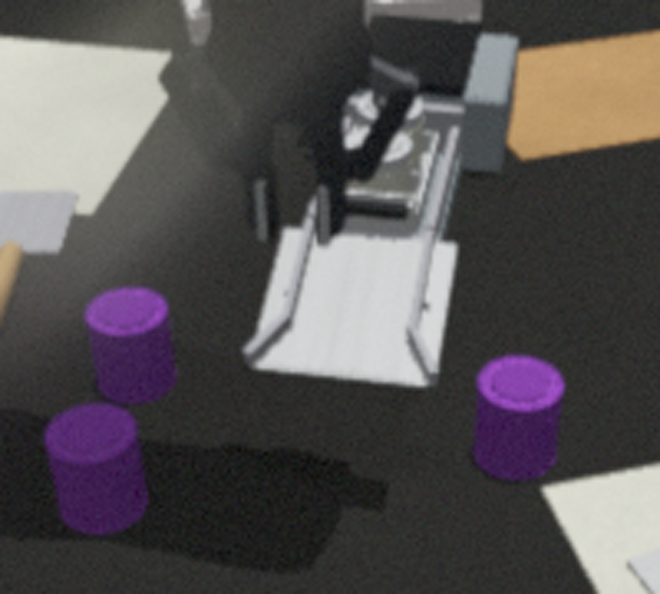

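```bash
python3 -m handwheel '[[0,0,0,4,0,-2,0.7],[0,0,0,4.5,0,0,0.7],[0,0,0,4.5,0,0,0.7],[0,0,0,4.5,0,0,0.7],[0,0,0,2,0,0,0.7],[0,0,0,0,0,0,0.7],[0,0,0,0,0,0,0.7]]' 30
python3 - <<'E'
from h import *
st()
T=lambda p,z:dock(cast("top",C(p),z))
print("front tin",T((257,103),86),"rear tin",T((326,122),86),"bar ends",T((391,112),60),T((374,172),60))
w=env.snapshot("top");cv2.imwrite("pics/t19.png",cv2.resize(w[170:240,100:200],(800,560),interpolation=cv2.INTER_CUBIC));b=env.snapshot("side");cv2.imwrite("pics/s19.png",cv2.resize(b[80:180,230:320],(540,600),interpolation=cv2.INTER_CUBIC));cv2.imwrite("pics/s19f.png",b)
E
```

```text
clock: 24.4
tcp_pos: [420.7, -266.0, 194.8]
tcp_rot: [-0.6, 0.8, 0.001, 0.0]
contact_force: [-1.1, -0.1, -0.0]
grip_width: 25.5
dock tcp (np.float64(-420.1), np.float64(3.5)) z 194.8 rel head 0.001 F along/lat/z -0.4 1.1 -0.0 t 24.4
front tin (np.float64(110.0), np.float64(1.8)) rear tin (np.float64(46.1), np.float64(2.5)) bar ends (np.float64(-0.9), np.float64(-24.2)) (np.float64(-1.8), np.float64(32.0))
```

View pics/t19.png

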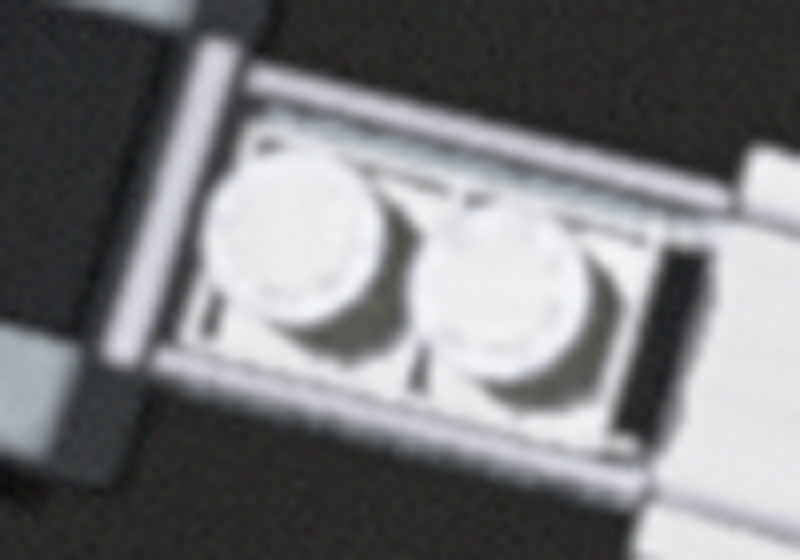

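View pics/s19.png

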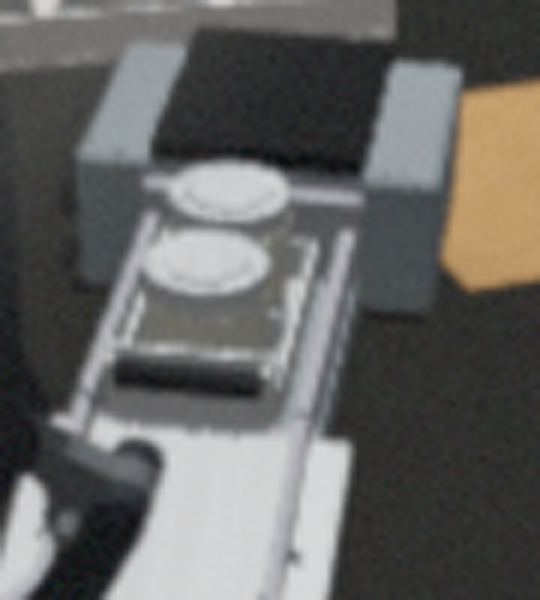

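View pics/s19f.png

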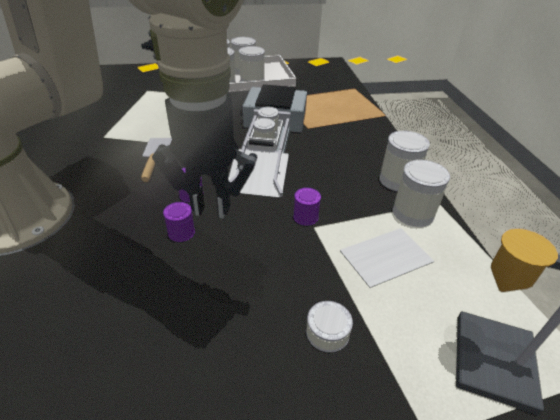

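```bash
python3 - <<'E'
from h import *
for X,Y,z in((-2,3,56),(-2,3,70),(46,2,86),(46,2,98),(110,2,86),(110,2,75)):
    q=O+X*U+Y*N;u=proj("side",[(*q,z)])[0];print(X,z,((u-[230,80])*6).round(0))
E
```

```text
-2 56 [186. 381.]
-2 70 [186. 351.]
46 86 [208. 258.]
46 98 [208. 232.]
110 86 [231. 187.]
110 75 [231. 210.]
```

```bash
python3 - <<'E'
from h import *
st(); print(env.sign_off())
E
```

```text
dock tcp (np.float64(-419.4), np.float64(3.5)) z 195.0 rel head 0.002 F along/lat/z 0.9 0.1 -0.1 t 24.5
the job is handed in; nothing more can be done
None
```

I placed the loose tin upright in the rear pocket and let go of it while the crate was still on the bench. I then pushed the crate by its roller bar up the ramp and over the lip until its rear dropped onto the bed. I backed the arm clear and handed the job in at 24.5 s. `sign_off` reports no verdict, so whether it passed is not confirmed.

**Crate:** by the last top and side views it lies flat. The bar and both tin tops appear where a flat crate would put them, the bar within about 9 pixels in the enlarged crop and the tins within about 3. By my measurements the crate's origin is about 75 to 78 mm past the lip and 2 to 4 mm left of the centre line.

**Tins:** both stand in their pockets, about 64 mm apart. The wrist force was within noise of zero.

**Bystanders:** the squat tin, the test panel and the purple look-alikes looked unmoved in the pictures. I did not re-measure their positions at the end.

**Disagreements:**
- **Dock position:** the crate's origin comes out at 75 mm from the bar and 78 mm from the tins. Both are inside the allowed range, and the 3 mm gap is about my uncertainty in where the dock stands.
- **First wrist look:** the first wrist-camera fix of the tin was about 8 mm off because the arm was still moving. I took it again once the arm had settled, and it then agreed with the other cameras to within about 2 mm.

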